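Reset the tripped breaker of the counter power box

TASK

One breaker in the power box on the counter has tripped: its lever stands halfway. Open the clear cover, push that lever off as far as it will go, until you feel it come up hard against its stop, then throw it on so that it stays on, without forcing it at either end; then shut the cover again. Leave the other two breakers as they are and do not disturb the things around.

Things in the scene. Friction and masses are not known exactly. Their poses are not given: they have to be found in the camera images.
- power_box: dark counter power box, 170 (x) x 196 (y) x 75 mm high, bolted down; origin at the middle of its underside, z up, front along its own -x (towards the robot). On its top panel (z = 75 mm) three breakers stand side by side 45 mm apart along y, lever pivots at x = -18, y = -45, 0, +45, z = 79 mm; which breaker is in which place changes.
- cover (a joint): clear hinged splash cover over the breakers: 0 shut, 1.80 rad fully open, leaning back on its stop. A tray upside down, 158 mm wide, 130 deep, 55 tall; hinge along the box's y at the rear. Past about 1.5 rad it falls open and stays; below about 1.2 rad it falls shut slowly. Moving it takes 1 to 3 N at the tab.
- cover_tab (a point): point to pinch the orange pull tab at the middle of the cover's front edge: tab 38 mm long (x), 14 wide (y), 9 thick; the point is 24 mm out from the cover, 14 mm from the tab's end. Shut, it lies at x = -92, z = 114 mm in the box frame. Pinched from its sides (along the box's y), the tab can turn between the fingers as the cover swings.
- cover_hinge (a point): middle of the cover's hinge line (along the box's y), at x = +62, z = 80 mm in the box frame; cover_tab goes round it at a radius of 158 mm, upward and then back as the cover opens
- breaker_a: the tripped breaker, pale, two-pole, 86 (x) x 36 (y) mm, fixed; origin on the panel under its lever's pivot (pivot 4 mm above), axes as the box. Its nose round the lever stands 9 mm above the panel.
- lever_a (a joint): lever of the TRIPPED breaker, about the box's y: 0 upright = tripped, + leans away from the robot = on (rests at +0.50), - towards it = off. At 0 a block bars it from on until reset. Pushed off it snaps past -0.07 to a first rest at -0.11 to -0.51: off, NOT yet reset. From there a steady drag of 3 to 6 N for 0.15 rad or more, to a hard stop. See also latch.
- latch: latch and stops in the tripped breaker, hidden; origin on the panel under the pivot. Only at the off stop (last 0.02 rad) is it reset; that stop lies unseen anywhere from -0.28 to -0.66 rad: push slowly and feel for the force rising past the drag, to about 8 N. It bears on the lever 40 mm from the pivot: 12.5 N there is about 12 N of level push on the paddle 34 mm above the pivot.
- lever_a_tip (a point): top of the tripped breaker's lever, 48 mm from its pivot: black paddle with an orange end, 9 mm thick (x), 18 mm wide (y), 43 mm above the breaker's nose when upright. Smooth plastic. Once reset, under 6 N throws it to on; it snaps over past -0.07 rad.
- lever_b (a joint): lever of a neighbouring breaker, same size and sense as lever_a: it is on (+0.50) and stays on
- lever_b_tip (a point): top of that lever, 48 mm from its pivot
- lever_c (a joint): lever of the spare breaker, same size and sense as lever_a: it is off (-0.45) and stays off
- lever_c_tip (a point): top of that lever, 48 mm from its pivot
- pitcher: steel milk pitcher, 96 mm tall; bystander; origin at the middle of its underside
- sugar_caddy: black box of sugar sachets, 74 mm tall; bystander; origin at the middle of its underside
- saucer: white saucer, 121 mm wide, under the cup; bystander; origin at the middle of its underside
- cup: white espresso cup standing on the saucer, 58 mm tall; bystander; origin at the middle of its underside
- order_pad: order pad, 122x77x11 mm; bystander; origin at the middle of its underside

How it is judged:
On the way, in this order (a step that is already met when the one before it is completed fails the run):
1. the cover is open (value of joint cover above 1.4 rad), for 0.2 s.
2. the tripped lever is pushed well over to the off side (value of joint lever_a below -0.25 rad), for 0.04 s.
3. the lever is on and stays there (value of joint lever_a above 0.42 rad), for 0.2 s.
At the end, for the whole second after the job is handed in: The tripped lever and its neighbour are on (above +0.42 rad), the spare lever is off (below -0.37 rad) and the cover is shut (under 0.06 rad) and at rest (value of joint each of lever_a, lever_b above 0.42 rad and value of joint lever_c below -0.37 rad and value of joint cover below 0.06 rad and velocity of joint cover below 0.1 rad/s); the robot touches nothing.
It fails at once if the lever is forced against its block or stops with more than 12.5 N (at 40 mm from its pivot) (contact force between lever_a and latch above 12.5 N).
It fails at once if the breaker that is on is pushed off its on position (value of joint lever_b below 0.15 rad).
It fails at once if the spare breaker is moved off its off position (value of joint lever_c above -0.15 rad).
It fails at once if a bystander is pushed aside by more than 3 cm (distance of any of pitcher, sugar_caddy, saucer, cup, order_pad from where it was at the start of the episode above 0.03 m).
It fails at once if the cup is tipped (angle between cup's own z axis and vertical above 0.35 rad).
It also fails if it takes over 67 s, if anything falls off the work surface, if the arm or the gripper's body presses on something with over 40 N, if the wrist force passes 120 N, or if a joint passes its speed limit or range.

ROBOT

A 7-joint arm with a two-finger parallel gripper is mounted at the origin on a cart in front of the work surface, level with it; the furniture and walls round the work are solid. World frame = base frame: x ahead of the robot, y to its left, z up, the work surface at z = 0. Lengths are in m, angles in rad, forces in N, time in s.
With the tool pointing down it reaches from about 0.4 to 0.9 m from the base axis. Payload 5.6 kg.
Tool frame: the origin (TCP) lies midway between the tips of the shut fingers; the grasp point (between the pads) lies 19 mm behind it; z points along the fingers, y is the line along which they close (so a half turn about z gives the same grasp; the last joint's range is limited). The gripper opens to 92 mm and grips with 3 to 60 N. Pads are 20 mm wide; open, the fingers measure 128 mm over their backs; the gripper's body (75 mm by 189 mm) begins 69 mm behind the grasp point.
Start: joints at [-1.174, 0.468, -0.012, 1.603, 0.006, 1.071, -0.056], TCP at [0.277, 0.588, 0.215] pointing down, gripper open.
Joint ranges: [-2.53, 2.53], [-0.31, 2.02], [-1.57, 1.55], [0.28, 2.44], [-1.29, 4.43], [0.15, 1.84], [-2.92, 2.92]. Speed limits (rad/s): [2.57, 2.57, 3.14, 3.14, 3.14, 3.14, 3.14].

INTERFACE

Orientations are given as a 3x3 rotation matrix whose columns are the frame's x, y, z axes.
In Python, from station import env, effector, solver, viewer, workorder, search_frame, tip_of gives the robot as it stands. Calls block until the motion is done:
- env.reach(position, orientation): joint-space move of the TCP to a pose.
- env.movel(position, frame=None, rate=0.15): straight line of the TCP; frame=None keeps the orientation; rate is the mean speed in m/s.
- env.goto_joints(angles): joint-space move.
- effector.release() and effector.grasp(squeeze=None): open the fingers fully, or close them until they stop; squeeze is the grip in N (None keeps the last).
- env.pause(seconds).
- solver.inverse_kinematics(position, orientation): joint angles nearest the present ones, or None.
- env.sense(): the state.
- viewer.read_camera(name): name is "scene" or "top" or "wrist"; returns (picture, depth): 384x512x3 uint8, red, green, blue; 384x512 float32, m along the optical axis (not along the pixel's ray), 0 where there is no reading.
- viewer.camera_info(name): a dict with "intrinsics" (3x3 intrinsics, pixels), "eye" and "rotation" of the camera in the world; the wrist camera has in their place "T_tool_cam" (4x4, takes a point from camera to tool coordinates, whose origin is the TCP and whose axes are the flange's). Camera axes: x right, y up, looking along -z (the intrinsics and any distortion apply to the point x, -y, -z); pixel columns grow to the right and rows downward; lengths in m; the calibration is good to about 2 mm. The wrist camera is an equidistant fisheye: a pixel r from the principal point sees the ray r / f radians off the axis. A picture is of the moment at which its call begins: read the wrist's pose just before it. camera_info takes no time and is no camera call.
A pose or a line that the arm cannot do raises env.PlanningError and nothing moves.
- workorder.finish_job(): hands the job in; it is judged then, once.
Trained networks look in the newest picture that a camera, given by its name, has taken for a name from the list of things; names that differ only in an ending like _2 or _b are one class to them, and where a whole thing is asked for, a point or a joint stands for the part that bears it (a point fixed in the world has none). Each returns a list of dicts, best first, with "score" (0 to 1); they miss things now and then, are a little off and sometimes report something else, mostly with a low value. They report only what shows in the picture. A call takes as long as a camera call.
- search_frame(camera, name): "at" ([x, y, z] in m, in world coordinates, good to about 4 mm: the middle of the surface that is visible of it).
- tip_of(camera, name): "at" ([x, y, z] in m, in world coordinates, good to about 4 mm: a listed point, or the origin of a listed thing).
The state is a dict: "t": time; "joint_positions": joint angles; "joint_velocities": joint speeds; "tau": joint torques, N m; "ee_pos": TCP position; "tcp_rot": TCP orientation; "wrist_force": force on the tool from outside, world axes, zero at the start; "moment": the same for the moment, N m; "gripper_width": finger opening in m; "grasp_force": force on a finger pad.
Only numpy, scipy, OpenCV 4.12 (cv2) and the standard library are available. Lean on these libraries where they do the work, as an engineer would, in place of code of your own. Each camera call takes 0.05 s, during which the arm holds its last target. There are 200 camera calls.

## Working session

There is one attempt and no reset: what is moved stays moved. The work goes in short steps, each a Python script; the robot and the scene stay as the last script left them, time stands still between calls to the robot, and variables do not carry over. Pictures are saved under pics/ and viewed, at most 10 in all, crops included, and the job is handed in when it is done.

```bash
ls; mkdir -p pics; python3 - <<'E'
from station import *
import cv2, numpy as np
s=env.sense(); print(s['t'],s['ee_pos'],s['wrist_force'],s['gripper_width']); print(np.round(s['tcp_rot'],3))
ims=[]
for c in ("scene","top"):
    p,d=viewer.read_camera(c); ims.append(p)
    cv2.imwrite(f"pics/{c}0.png",p[:,:,::-1])
    for n in ("power_box","cover_tab","cover_hinge","breaker_a","lever_a_tip","lever_b_tip","lever_c_tip"):
        r=tip_of(c,n); print(c,n,[(np.round(q['at'],3).tolist(),round(q['score'],2)) for q in r[:4]])
print(env.sense()['t'])
E
```

```text
pics
0.0 [0.27654784 0.58760702 0.21364844] [-0.58621608 -0.14906529 -0.40752654] 0.09198593348590099
[[-0.905  0.426 -0.001]
 [ 0.426  0.905 -0.002]
 [-0.    -0.002 -1.   ]]
scene power_box [([0.519, -0.093, -0.003], 0.89)]
scene cover_tab [([0.428, -0.114, 0.112], 0.65)]
scene cover_hinge [([0.58, -0.079, 0.084], 0.93)]
scene breaker_a []
scene lever_a_tip []
scene lever_b_tip []
scene lever_c_tip []
top power_box [([0.521, -0.092, -0.003], 0.85)]
top cover_tab [([0.426, -0.109, 0.111], 0.64), ([0.366, 0.245, 0.004], 0.2)]
top cover_hinge []
top breaker_a []
top lever_a_tip [([0.466, -0.298, -0.002], 0.43)]
top lever_b_tip []
top lever_c_tip [([0.462, -0.303, 0.005], 0.57)]
0.8
```

View pics/scene0.png

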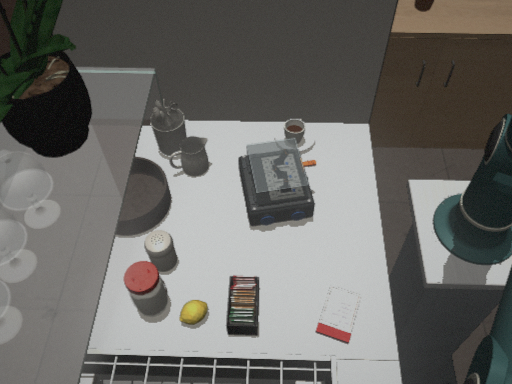

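View pics/top0.png

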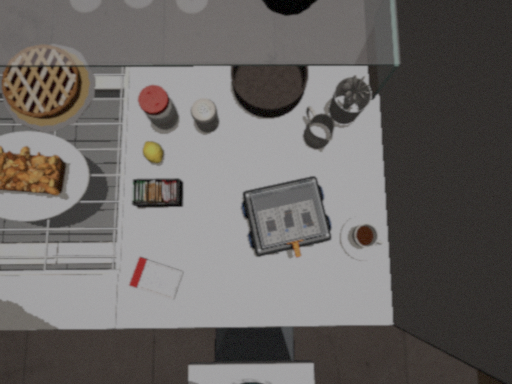

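The scene picture shows the dark box around (275,185) with its clear cover shut, and the robot on the right. In the top picture the box is at (287,216), the orange tab at (296,248), the cup at (364,236), the pitcher at (319,130), and an overhead shelf covers rows below 65. Next I'll fit the box's position and yaw from depth and check the shelf height.

```bash
cat > h.py <<'E'
from station import *
import cv2, numpy as np
def cloud(c):
    p,d=viewer.read_camera(c); i=viewer.camera_info(c); K=np.array(i["intrinsics"])
    v,u=np.indices(d.shape); P=np.stack([(u-K[0,2])/K[0,0]*d,-(v-K[1,2])/K[1,1]*d,-d],-1)
    return p,d,P@np.array(i["rotation"]).T+np.array(i["eye"])
E
python3 - <<'E'
from h import *
for c in ("top","scene"):
    p,d,W=cloud(c); i=viewer.camera_info(c); print(c,i['eye'],{k:v for k,v in i.items() if k not in('rotation','eye')})
    ok=d>0; near=ok&(abs(W[...,0]-.52)<.2)&(abs(W[...,1]+.092)<.13)
    z=W[...,2]; print(np.histogram(z[near],bins=np.arange(-.02,.2,.01)))
    for lo,hi in ((.066,.084),(.05,.084)):
        m=near&(z>lo)&(z<hi); m=cv2.morphologyEx(m.astype('uint8'),cv2.MORPH_OPEN,np.ones((2,2)))>0
        print(lo,m.sum(),cv2.minAreaRect(W[m][:,:2].astype('float32')))
    org=ok&(p[...,0]>150)&(p[...,1]<140)&(p[...,2]<80)&near; print('tab',org.sum(),np.median(W[org],0),W[org].min(0),W[org].max(0))
    h=ok&(z>.3)&(z<1.5)&(W[...,0]>.2)&(W[...,0]<1.3)&(abs(W[...,1])<.8); print('high',h.sum(),W[h].min(0) if h.any() else '',W[h].max(0) if h.any() else '', np.histogram(z[h],bins=10))
E
```

```text
top [ 0.42418848 -0.02058756  1.04238123] {'intrinsics': array([[387.55659585,   0.        , 263.04607208],
       [  0.        , 387.55659585, 191.58550535],
       [  0.        ,   0.        ,   1.        ]])}
(array([   0, 2692, 6089,   16,   17,   25,   43,  119,  532,  904,   93,
         20,    6,   66,  168, 3540,    0,    0,    0,    0,    0]), array([-0.02, -0.01,  0.  ,  0.01,  0.02,  0.03,  0.04,  0.05,  0.06,
        0.07,  0.08,  0.09,  0.1 ,  0.11,  0.12,  0.13,  0.14,  0.15,
        0.16,  0.17,  0.18,  0.19]))
0.066 1278 ((0.5695774555206299, -0.11049419641494751), (0.2636044919490814, 0.23698554933071136), 11.498010635375977)
0.05 1626 ((0.5694773197174072, -0.10230813920497894), (0.29513847827911377, 0.2359153926372528), 2.2240445613861084)
tab 46 [ 0.43532633 -0.11262157  0.11990292] [ 0.4212868  -0.11924345  0.11601893] [ 0.45167263 -0.10745873  0.12285931]
high 28406 [ 0.23836233 -0.37216732  0.30002182] [ 0.95275656 -0.06043924  0.56877226] (array([2464, 2567, 2798, 3074, 3400, 3782, 4065, 3316, 2156,  784]), array([0.30002182, 0.32689686, 0.35377191, 0.38064695
[... 591 characters left out ...]
.15,
        0.16,  0.17,  0.18,  0.19]))
0.066 1037 ((0.4931352734565735, 0.1995772421360016), (0.2739657461643219, 0.9751430153846741), 12.730302810668945)
0.05 1465 ((0.4918034076690674, 0.1992293894290924), (0.2770494222640991, 0.9751405119895935), 12.7498140335083)
tab 40 [ 0.43443075 -0.11024695  0.12011078] [ 0.41903675 -0.11814473  0.11600335] [ 0.449966   -0.10332015  0.12336972]
high 29822 [ 0.23904257 -0.37490022  0.30001372] [1.13768039 0.56355454 0.6222512 ] (array([5984, 5932, 6637, 4470,  542, 1278, 1349,  985,  651, 1994]), array([0.30001372, 0.33223747, 0.36446122, 0.39668497, 0.42890872,
       0.46113246, 0.49335621, 0.52557996, 0.55780371, 0.59002746,
       0.6222512 ]))
```

```bash
python3 - <<'E'
from h import *
for c in ("top","scene"):
    p,d,W=cloud(c); z=W[...,2]; near=(d>0)&(abs(W[...,0]-.53)<.12)&(abs(W[...,1]+.092)<.12)
    m=(near&(z>.127)&(z<.142)); n,l,s,_=cv2.connectedComponentsWithStats(m.astype('uint8')); m=l==1+np.argmax(s[1:,4])
    print(c,m.sum(),cv2.minAreaRect(W[m][:,:2].astype('float32')),W[m].mean(0))
    for r in range(6,384,31): print([tuple(np.round(W[r,u],2).tolist()) for u in range(10,512,70)])
E
```

```text
top 3659 ((0.5186168551445007, -0.09693453460931778), (0.13027119636535645, 0.1583315134048462), 12.015954971313477) [ 0.51764033 -0.09637041  0.13296849]
[(1.0, 0.55, 0.22), (0.99, 0.38, 0.23), (1.0, 0.22, 0.22), (1.0, 0.06, 0.22), (0.95, -0.1, 0.29), (0.99, -0.27, 0.22), (0.91, -0.37, 0.34), (0.77, -0.37, 0.55)]
[(0.92, 0.54, 0.22), (0.92, 0.38, 0.22), (0.92, 0.22, 0.22), (0.92, 0.06, 0.22), (0.92, -0.1, 0.21), (0.92, -0.26, 0.22), (0.85, -0.37, 0.33), (0.73, -0.37, 0.54)]
[(0.92, 0.63, 0.06), (0.94, 0.47, 0.03), (0.42, -0.02, 1.04), (0.95, 0.08, 0.0), (0.95, -0.12, 0.01), (0.95, -0.32, -0.0), (0.79, -0.37, 0.32), (0.68, -0.37, 0.53)]
[(0.83, 0.63, 0.06), (0.85, 0.46, 0.03), (0.8, 0.24, 0.15), (0.86, 0.08, 0.0), (0.85, -0.12, 0.01), (0.8, -0.28, 0.13), (0.73, -0.37, 0.31), (0.64, -0.37, 0.52)]
[(0.82, 0.76, -0.16), (0.82, 0.54, -0.16), (0.77, 0.27, 0.0), (0.77, 0.08, 0.0), (0.77, -0.12, -0.0), (0.76, -0.31, 0.0), (0.67, -0.37, 0.3), (0.6, -0.37, 0.51)]
[(0.66, 0.6, 0.09), (0.68, 0.46, 0.01), (0.67, 0.26, 0.03), (0.68, 0.08, 0.0), (0.68, -0.11, 0.0), (0.68, -0.31, 0.0), (0.61, -0.37
[... 2764 characters left out ...]
0), (0.3, 0.09, 0.0), (0.13, 0.08, -0.0), (-0.04, 0.08, 0.01)]
[(1.03, 0.3, 0.22), (0.89, 0.29, 0.22), (0.78, 0.25, 0.15), (0.65, 0.18, 0.0), (0.48, 0.17, -0.0), (0.31, 0.17, 0.0), (0.14, 0.16, -0.01), (-0.03, 0.16, 0.0)]
[(1.0, 0.36, 0.23), (0.88, 0.35, 0.22), (0.8, 0.27, 0.02), (0.64, 0.26, 0.0), (0.48, 0.25, -0.0), (0.32, 0.25, 0.0), (0.06, 0.12, -0.29), (0.28, 0.5, 0.6)]
[(0.99, 0.42, 0.22), (0.86, 0.41, 0.21), (0.79, 0.34, 0.0), (0.63, 0.33, -0.0), (0.48, 0.33, 0.0), (0.32, 0.32, -0.0), (-0.01, 0.12, -0.56), (0.29, 0.53, 0.6)]
[(0.97, 0.47, 0.22), (0.97, 0.38, -0.11), (0.82, 0.36, -0.15), (0.65, 0.35, -0.16), (0.47, 0.35, -0.14), (0.33, 0.39, 0.0), (-0.07, 0.15, -0.8), (0.3, 0.56, 0.6)]
```

```bash
cat >> h.py <<'E'
YAW=np.radians(12.0); B0=np.array([.5205,-.0945,0.])
c_,s_=np.cos(YAW),np.sin(YAW); RB=np.array([[c_,-s_,0],[s_,c_,0],[0,0,1]])
R=np.column_stack([-RB[:,0],RB[:,1],[0,0,-1]])
def w(x,y,z): return B0+RB@np.array([x,y,z])          # box frame -> world
def box(p): return RB.T@(np.asarray(p)-B0)
def tab(th):                                          # cover_tab in box frame at opening th
    a=np.arctan2(.034,-.154)-th; return np.array([.062+.158*np.cos(a),0,.08+.158*np.sin(a)])
def F(): return RB.T@np.array(env.sense()['wrist_force'])
E
python3 - <<'E'
from h import *
env.reach(w(-.092,0,.20),R); s=env.sense(); print(s['t'],box(s['ee_pos']),F())
p,d=viewer.read_camera("wrist"); cv2.imwrite("pics/wrist1.png",p[:,:,::-1])
for n in ("cover_tab","power_box","cover_hinge","lever_a_tip","lever_b_tip","lever_c_tip","breaker_a"):
    print(n,[(np.round(box(q['at']),3).tolist(),round(q['score'],2)) for q in tip_of("wrist",n)[:3]])
for c in("top","scene"):
  viewer.read_camera(c)
  print(c,[(np.round(box(q['at']),3).tolist(),round(q['score'],2)) for q in tip_of(c,"cover_tab")[:3]])
for th in (0,.5,1,1.6,1.8): 
    g=tab(th); q=solver.inverse_kinematics(w(*(g-[0,0,.019])),R); print(th,g,None if q is None else np.round(q,2))
E
```

```text
3.5417 [-0.091542    0.00045804  0.20001847] [ 0.19933557 -0.35577968 -0.12706983]
cover_tab [([-0.09, 0.0, 0.111], 0.62)]
power_box [([-0.005, -0.001, 0.001], 0.75)]
cover_hinge []
lever_a_tip []
lever_b_tip []
lever_c_tip []
breaker_a []
top [([-0.094, 0.004, 0.113], 0.7), ([-0.095, -0.187, -0.001], 0.3), ([-0.081, 0.367, 0.003], 0.25)]
scene [([-0.093, 0.001, 0.112], 0.76)]
0 [-0.09228456  0.          0.11406282] [-0.29  0.34  0.56  2.21 -0.29  0.66  2.25]
0.5 [-0.05706685  0.          0.1838609 ] [-0.35  0.26  0.59  2.09 -0.19  0.84  2.13]
1 [0.00730258 0.         0.2282302 ] [-0.37  0.3   0.58  1.92 -0.2   0.98  2.09]
1.6 [0.10055333 0.         0.23322415] [-0.37  0.46  0.59  1.7  -0.29  1.06  2.09]
1.8 [0.13022577 0.         0.2225105 ] [-0.37  0.52  0.59  1.64 -0.32  1.08  2.1 ]
```

View pics/wrist1.png

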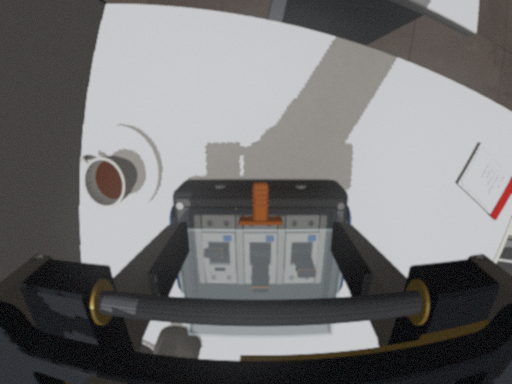

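The wrist picture shows the tab at (260,200), midway between the fingers. The three breakers sit under the cover at columns 217, 260 and 302. All the estimates agree to a few mm, so I'll pinch the tab and swing the cover open.

```bash
python3 - <<'E'
from h import *
env.movel(w(-.092,0,.095),R,rate=.12); print(F())
effector.grasp(15); s=env.sense(); print(s['t'],'w',s['gripper_width'],s['grasp_force'],F())
if .009<s['gripper_width']<.02:
    for th in np.arange(.15,1.66,.15):
        env.movel(w(*(tab(th)-[0,0,.019])),R,rate=.12); f=F(); s=env.sense(); print(round(th,2),round(s['t'],2),np.round(f,1),round(s['gripper_width'],4))
        if np.linalg.norm(f)>20: print('stop'); break
E
```

```text
[-0.57969933  0.1818601   0.18313458]
6.325 w 0.01383829543369247 15.001315623521805 [-0.04403382  3.84990561  1.57158948]
0.15 6.67 [ 0.7  3.8 -0.4] 0.014
0.3 7.03 [-0.7  4.7  0.4] 0.014
0.45 7.38 [-2.2  6.   0.8] 0.0142
0.6 7.72 [-2.7  5.1  3.9] 0.0137
0.75 8.07 [-2.   5.9  3.4] 0.0139
0.9 8.43 [-0.7  5.6  4.1] 0.0137
1.05 8.78 [0.1 5.8 2.4] 0.0138
1.2 9.12 [0.9 6.5 1.2] 0.014
1.35 9.47 [0.5 5.8 1.4] 0.0139
1.5 9.82 [1.9 5.8 0.7] 0.014
1.65 10.18 [1.1 6.3 1.1] 0.0139
```

```bash
python3 - <<'E'
from h import *
effector.release(); env.movel(w(.08,0,.28),R,rate=.2); env.movel(w(-.06,0,.27),R,rate=.2); print(env.sense()['t'],F())
out=[]
for c in("wrist","top","scene"):
    p,d=viewer.read_camera(c)
    for n in ("cover_tab","lever_a_tip","lever_b_tip","lever_c_tip","breaker_a"):
        print(c,n,[(np.round(box(q['at']),3).tolist(),round(q['score'],2)) for q in tip_of(c,n)[:3]])
    out.append(p)
t=cv2.resize(out[1][150:290,215:360],None,fx=2.7,fy=2.7,interpolation=cv2.INTER_CUBIC)
im=np.zeros((384,512+t.shape[1],3),np.uint8); im[:,:512]=out[0]; im[:t.shape[0],512:]=t
im=im[:,:800]; cv2.imwrite("pics/open2.png",im[:,:,::-1]); print(env.sense()['t'])
E
```

```text
12.75 [ 0.53532067 -0.53385612 -0.18891061]
wrist cover_tab []
wrist lever_a_tip [([-0.015, 0.051, 0.124], 0.96), ([-0.08, 0.364, 0.0], 0.34)]
wrist lever_b_tip [([0.007, 0.002, 0.122], 0.76)]
wrist lever_c_tip [([-0.039, -0.044, 0.124], 0.83)]
wrist breaker_a [([-0.011, 0.045, 0.078], 0.85)]
top cover_tab [([0.127, 0.003, 0.223], 0.78), ([0.216, -0.135, -0.002], 0.54)]
top lever_a_tip []
top lever_b_tip [([0.004, -0.002, 0.122], 0.55)]
top lever_c_tip []
top breaker_a [([0.13, 0.005, 0.22], 0.64), ([-0.015, 0.045, 0.075], 0.48)]
scene cover_tab [([0.135, 0.0, 0.222], 0.76), ([-0.082, 0.363, -0.007], 0.29)]
scene lever_a_tip [([-0.015, 0.043, 0.129], 0.53)]
scene lever_b_tip [([0.007, -0.0, 0.118], 0.59)]
scene lever_c_tip [([-0.035, -0.045, 0.117], 0.58)]
scene breaker_a [([-0.018, 0.046, 0.075], 0.73)]
13.65
```

View pics/open2.png

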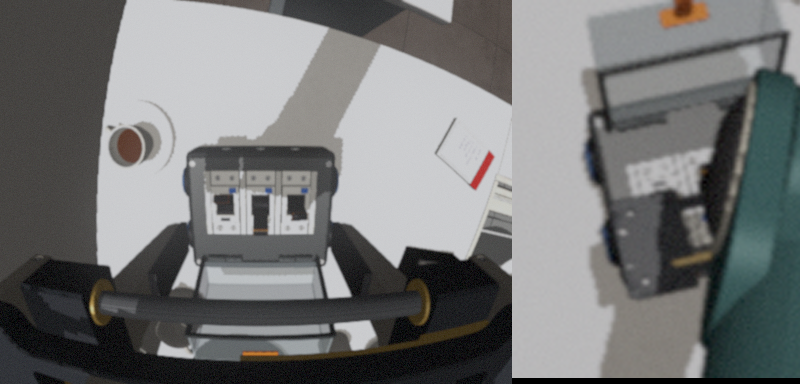

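The lever positions agree across the wrist, scene and top cameras. Lever a (upright) is at y=+45, lever b (on) in the middle and lever c (off) at y=-45. In the wrist picture they are at (297,205), (261,215) and (224,205), and the cover is fully open. Next I'll go behind lever a and pull it towards off, watching the force.

```bash
cat >> h.py <<'E'
def fx(n=4):
    v=[]
    for _ in range(n): env.pause(.012); v.append(F())
    return np.mean(v,0)
E
python3 - <<'E'
from h import *
Z,Y=.113,.048
effector.grasp(10)
env.movel(w(.010,Y,.20),R,rate=.2); env.movel(w(.010,Y,Z),R,rate=.1)
b=fx(10); print(env.sense()['t'],'base',np.round(b,2),box(env.sense()['ee_pos']))
x=.010; log=[]
while x>-.050:
    x-=.0005; env.movel(w(x,Y,Z),R,rate=.012)
    f=F()-b
    if f[0]>6.5: f=fx(5)-b
    log.append((round(x*1e3,1),round(f[0],1),round(f[2],1)))
    if f[0]>8: break
s=env.sense(); print(s['t'],box(s['ee_pos']),fx()-b); print(log)
E
```

```text
16.7917 base [ 0.11  0.15 -0.12] [0.01054591 0.04784917 0.11370138]
34.75 [-0.02313815  0.04781366  0.11381855] [8.84194884 0.49186752 0.87523999]
[(9.5, np.float64(0.1), np.float64(-0.1)), (9.0, np.float64(0.3), np.float64(-0.0)), (8.5, np.float64(-0.7), np.float64(-0.7)), (8.0, np.float64(0.2), np.float64(0.6)), (7.5, np.float64(0.2), np.float64(-0.0)), (7.0, np.float64(0.6), np.float64(-0.0)), (6.5, np.float64(0.4), np.float64(0.0)), (6.0, np.float64(-0.3), np.float64(0.1)), (5.5, np.float64(-0.3), np.float64(1.0)), (5.0, np.float64(-0.1), np.float64(-0.8)), (4.5, np.float64(-0.3), np.float64(0.9)), (4.0, np.float64(-1.3), np.float64(0.6)), (3.5, np.float64(0.2), np.float64(0.2)), (3.0, np.float64(-0.3), np.float64(0.2)), (2.5, np.float64(0.4), np.float64(1.1)), (2.0, np.float64(0.1), np.float64(-1.5)), (1.5, np.float64(-1.5), np.float64(-0.1)), (1.0, np.float64(-0.3), np.float64(-0.2)), (0.5, np.float64(-0.4), np.float64(0.7)), (-0.0, np.float64(-0.7), np.float64(0.4)), (-0.5, np.float64(-0.6), np.float64(0.3)), (-1.0, np.float64(-0.5), np.float64(0.1)), (-1.5, np.float64(0.4), n
[... 1387 characters left out ...]
64(-0.0)), (-18.0, np.float64(3.3), np.float64(0.6)), (-18.5, np.float64(3.8), np.float64(0.5)), (-19.0, np.float64(3.7), np.float64(0.3)), (-19.5, np.float64(3.7), np.float64(1.5)), (-20.0, np.float64(3.2), np.float64(0.9)), (-20.5, np.float64(3.6), np.float64(0.2)), (-21.0, np.float64(4.2), np.float64(0.9)), (-21.5, np.float64(3.6), np.float64(-0.4)), (-22.0, np.float64(4.0), np.float64(-0.1)), (-22.5, np.float64(4.9), np.float64(0.8)), (-23.0, np.float64(5.3), np.float64(0.8)), (-23.5, np.float64(6.2), np.float64(1.2)), (-24.0, np.float64(6.7), np.float64(0.8)), (-24.5, np.float64(7.4), np.float64(0.8)), (-25.0, np.float64(8.0), np.float64(1.0)), (-25.5, np.float64(8.1), np.float64(0.4))]
```

The drag held at about 3.7 N and then rose steadily to 8.8 N. That is past the drag limit, so the lever is on its stop. I'll nudge it 1 mm more for certainty, which stays under the force limit. Then I'll go round to the near side and throw the lever on with a force guard.

```bash
python3 - <<'E'
from h import *
b=np.array([.11,.15,-.12])
env.movel(w(-.0263,.048,.113),R,rate=.012); print(fx(4)-b)
env.movel(w(.004,.048,.115),R,rate=.1); env.movel(w(-.005,.048,.150),R,rate=.15)
env.movel(w(-.068,.047,.150),R,rate=.2); env.movel(w(-.068,.047,.108),R,rate=.12)
b=fx(5); print(env.sense()['t'],'base',np.round(b,2)); log=[]
for x in np.r_[np.arange(-65,-45,3),np.arange(-45,-24,1.)]/1e3:
    env.movel(w(x,.047,.108),R,rate=.04); f=F()-b
    log.append((round(float(x)*1e3,1),round(float(f[0]),1)))
    if f[0]<-7.5: 
        print('guard'); break
print(log,env.sense()['t'])
E
```

```text
[8.94742788 0.64499025 0.64599174]
36.9167 base [-0.06 -0.26 -0.22]
[(-65.0, 0.6), (-62.0, -0.6), (-59.0, 0.2), (-56.0, -0.2), (-53.0, -1.0), (-50.0, -1.1), (-47.0, -0.5), (-45.0, -0.3), (-44.0, -0.1), (-43.0, -0.2), (-42.0, -0.4), (-41.0, 0.2), (-40.0, 0.1), (-39.0, -0.2), (-38.0, 0.6), (-37.0, -0.3), (-36.0, 0.4), (-35.0, -0.3), (-34.0, -0.4), (-33.0, 0.2), (-32.0, -0.1), (-31.0, -1.0), (-30.0, 0.4), (-29.0, 0.5), (-28.0, 0.1), (-27.0, 0.2), (-26.0, 0.2), (-25.0, 0.4)] 43.9167
```

```bash
python3 - <<'E'
from h import *
env.movel(w(-.045,.03,.22),R,rate=.25)
p,d=viewer.read_camera("wrist"); cv2.imwrite("pics/w3.png",p[:,:,::-1])
print([(np.round(box(q['at']),3).tolist(),round(q['score'],2)) for q in tip_of("wrist","lever_a_tip")[:3]],env.sense()['t'])
s,d=viewer.read_camera("scene"); s=cv2.resize(s[130:230,225:325],None,fx=2.8,fy=2.8)
im=np.zeros((384,792,3),np.uint8); im[:,:512]=p; im[:280,512:]=s; cv2.imwrite("pics/w3.png",im[:,:,::-1])
E
```

```text
[] 44.625
```

View pics/w3.png

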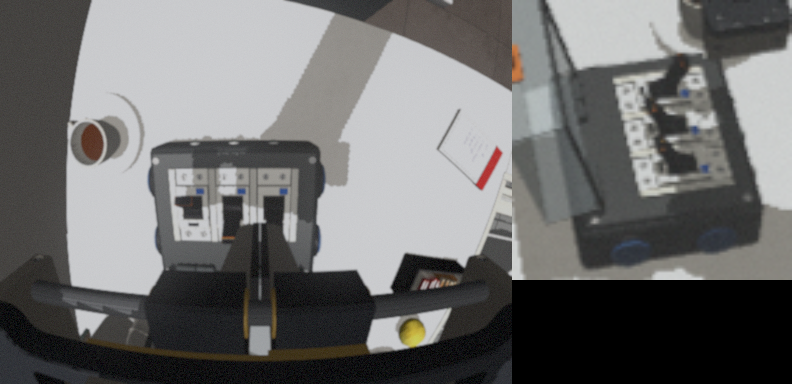

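The scene crop shows the near lever (y=+45) leaning back just like the middle one that is on, and the far spare is still off. That confirms lever a is on, so now I'll close the cover.

```bash
python3 - <<'E'
from h import *
env.movel(w(.06,.002,.30),R,rate=.3); effector.release(); env.movel(w(.131,.001,.29),R,rate=.25); env.movel(w(.131,.001,.207),R,rate=.15); print(F(),env.sense()['t'])
effector.grasp(15); s=env.sense(); print(s['t'],'w',s['gripper_width'],F())
if .009<s['gripper_width']<.02:
    for th in list(np.arange(1.6,.1,-.2))+[0.0]:
        env.movel(w(*(tab(th)-[0,-.001,.017])),R,rate=.14); f=F(); s=env.sense(); print(round(th,2),round(s['t'],2),np.round(f,1),round(s['gripper_width'],4))
        if np.linalg.norm(f)>25: print('stop'); break
E
```

```text
[-0.47592383  0.42623697 -0.67490143] 47.7833
48.9417 w 0.01364540039886505 [-0.14708006 -0.05052184 -0.24275057]
1.6 49.32 [ 0.2 -0.6  4.2] 0.0138
1.4 49.69 [-0.9  0.5  7. ] 0.0136
1.2 50.07 [-2.4 -0.2  6.7] 0.0136
1.0 50.44 [-2.5  0.7  3.4] 0.0137
0.8 50.82 [-0.4 -0.8 -1. ] 0.0136
0.6 51.19 [ 1.4 -0.8 -3.3] 0.0141
0.4 51.57 [ 1.8 -1.1 -2.4] 0.0135
0.2 51.94 [-0.4  0.4 -0.7] 0.0138
0.0 52.32 [-0.3 -1.  -0.4] 0.0141
```

```bash
python3 - <<'E'
from h import *
effector.release(); env.pause(.2); env.movel(w(-.092,.001,.20),R,rate=.15); env.pause(.5)
for c in ("wrist","scene"):
    p,d=viewer.read_camera(c); 
    if c=="wrist": cv2.imwrite("pics/w4.png",p[:,:,::-1])
    print(c,[(np.round(box(q['at']),3).tolist(),round(q['score'],2)) for q in tip_of(c,"cover_tab")[:2]])
p,d,W=cloud("top"); x=(W-B0)@RB; m=(d>0)&(abs(x[...,0])<.05)&(abs(x[...,1])<.06)&(x[...,2]>.09)&(x[...,2]<.17)
print('cover z',m.sum(),np.percentile(x[m][:,2],[5,50,95]) if m.any() else '',env.sense()['t'],F())
E
```

```text
wrist [([-0.096, 0.003, 0.113], 0.68)]
scene [([-0.093, -0.001, 0.112], 0.57)]
cover z 1749 [0.13043797 0.13295572 0.13572175] 55.3083 [ 0.26378958 -0.60243993  0.07577224]
```

View pics/w4.png

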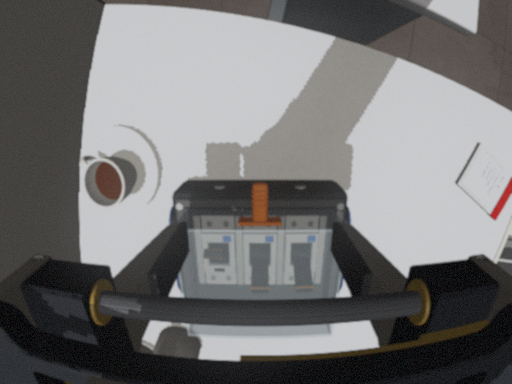

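The cover is shut, with its top at z = 133 mm as at the start and the tab back at (260,200). The right-hand lever (302,265) now matches the middle one that is on, and the left-hand lever is unchanged. The gripper is clear of everything, so I'm handing in.

```bash
python3 -c "
from station import *
print(workorder.finish_job())"
```

```text
the job is handed in; nothing more can be done
None
```

The tripped breaker (the one at y = +45 mm) was pushed to its off stop at about 9 N and thrown on, the cover is shut, the other two levers look unchanged in the final picture, and the job was handed in at about 55 s; the station did not return a verdict.

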